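# Line up the tasting cheeses on the display rail by height

### The arm

A 7-joint arm with a two-finger parallel gripper is mounted at the origin on the work surface; the furniture and walls round the work are solid. World frame = base frame: x ahead of the robot, y to its left, z up, the work surface at z = 0. Lengths are in mm, angles in rad, forces in N, time in s.
With the tool pointing down it reaches from about 400 to 875 mm from the base axis. Payload 4.4 kg.
Tool frame: the origin (TCP) lies midway between the tips of the shut fingers; the grasp point (between the pads) lies 19 mm behind it (ctrl.grip_point_offset is the distance from the TCP to the grasp point, in mm); z points along the fingers, x is the direction in which the jaws open and shut, and the axes are right-handed (so a half turn about z gives the same grasp; the last joint's range is limited). The gripper opens to 85 mm and grips with 20 to 120 N. Pads are 22 mm wide; open, the fingers measure 114 mm over their backs; the gripper's body (76 mm by 85 mm) begins 54 mm behind the grasp point. The pads swing forward as they close: fully open they stand 13 mm farther back than shut.
Start: joints at [1.124, 0.628, 0.038, 1.517, -0.027, 0.996, -0.02], TCP at [241.609, -603.442, 231.313] pointing down, gripper open.
Joint ranges: [-3.06, 3.06], [-0.37, 2.12], [-1.25, 1.32], [0.18, 2.47], [-1.1, 4.24], [0.23, 1.98], [-2.94, 2.94]. Speed limits (rad/s): [2.57, 2.57, 3.14, 3.14, 3.14, 3.14, 3.14].

### API

Orientations are given as [roll, pitch, yaw] about the fixed x, y, z axes, in that order (R = Rz(yaw) Ry(pitch) Rx(roll)).
In Python, from cell import ctrl, viewer gives the robot as it stands.
- The arm moves only by the tool apply_moves, never from a script. Its argument "series" is a list that holds one entry, the list of rows, each a list of 6 numbers: the shift along the tool's x, y, z normalised to -1 to 1, where 1 is 50 mm, then the turn, a rotation vector about the tool's x, y, z normalised to -1 to 1, where 1 is 6 degrees. In form: [[[tx, ty, tz, rx, ry, rz], ...]]. A call has exactly 5 rows; each row shifts and turns the commanded pose from where the row before left it, along the tool's axes as they then stand; what a row does not reach is not made up. A row lasts 1/8 s, in which the tool goes at most 62.5 mm and 10.7 degrees, less where a joint would pass 70% of its speed; a pose out of reach is approached as far as the arm can. A call with a number of a shift or a turn outside -1 to 1 is refused whole. A call with a gripper value outside its range is refused whole. "claw" is the gripper command: -1 is shut, 1 is fully open, values between are in proportion, set as the call begins (left out, the last holds). The fingers move at their own pace and stop on an object; the grip force is fixed at half the most. Time passes only in rows, so rows that do not move let the fingers close, or fill a call up. It gives the time, the measured TCP pose, the force and the opening at its end, in the units of the state.
- ctrl.read_state(): the state, without advancing time (a new reading comes with each control period).
- viewer.get_image(name): name is "side" or "top" or "wrist"; returns the picture (420x560x3 uint8, blue, green, red); there is no depth.
- viewer.camera_info(name): a dict with "K" (3x3 intrinsics, pixels), "distortion" ([k1, k2, p1, p2, k3] as OpenCV has them; the pictures are not rectified), "R" (3x3) and "t" (3): a world point X has camera coordinates R X + t. Camera axes: x right, y down, z forward; pixel columns grow to the right and rows downward; lengths in mm; the calibration is good to about 2 mm. A picture is of the moment at which its call begins: read the wrist's pose just before it. camera_info takes no time and is no camera call; for the wrist camera it gives the pose at the moment of the call.
- ctrl.finish_job(): hands the job in, once; it reports no verdict.
Trained networks look in the newest picture that a camera, given by its name, has taken for a name from the list of things; names that differ only in an ending like _2 or _b are one class to them, and where a whole thing is asked for, a point or a joint stands for the part that bears it (a point fixed in the world has none). Each returns a list of dicts, best first, with "score" (0 to 1); they miss things now and then, are a little off and sometimes report something else, mostly with a low value. They report only what shows in the picture. A call takes as long as a camera call. They do not tell look-alikes from the thing itself.
- viewer.find_in(camera, label): "location" ([column, row] as shares, 0 to 1, of the picture: columns of its width, rows of its height, amid what is visible of it).
The state is a dict: "clock": time; "qpos": joint angles; "qd": joint speeds; "tau": joint torques, N m; "eef_pos": TCP position; "tool_rot": TCP orientation; "force": force on the tool from outside, world axes, zero at the start; "torque": the same for the moment, N m; "width": finger opening in mm.
Only numpy, scipy, OpenCV 4.12 (cv2) and the standard library are available. Lean on these libraries where they do the work, as an engineer would, in place of code of your own. Each camera call takes 0.05 s, during which the arm holds its last target. There are 200 camera calls.

### The job

Take the four cheeses standing in the open just beyond the wooden display rail (yellow cube, white brick, pale slab on its end, grey block) and stand them upright in one straight row along the middle of the rail, in order of height, the shortest against the fixed end wall and the tallest nearest the sliding stop, with the long sides of the slab and of the grey block running along the rail. Then slide the stop up so that the whole row sits snug between wall and stop with no gaps, and let go. Leave the other cheeses where they are.

Things in the scene. Friction and masses are not known exactly. Their poses are not given: they have to be found in the camera images.
- rail: Fixed pale wood display rail: flat board 455 mm long (its y), 100 mm wide (its x), upper face 15 mm above the counter, no side walls. End wall at its +y end, 15 mm thick, top 85 mm above the counter; sliding stop near the -y end. Origin on the counter, under the board's middle line (x = 0), 200 mm in -y from the wall's inner face; z up; y points to the robot's left within about 7 degrees.
- stop (a joint): How far the stop has been slid towards the end wall (along the rail's +y), in m, 0 to 0.25; starts between 0 and 0.03. The clear length between wall and stop face is 0.360 minus this value. About 2 N of friction; it stays where left. The four cheeses together are about 271 mm long in the row, so a snug row gives about 0.089.
- stop_grip (a point): Point on the axis of the stop's upright round wooden grip post (26 mm diameter, top 83 mm above the counter), 61 mm above the counter. The post stands on the stop's foot, 70 mm behind (in the rail's -y from) the stop's face. The front plate is 80 mm wide, 12 mm thick, top 101 mm above the counter. Axes as the rail's.
- cube_mid (a point): Centre of the yellow cheese cube, 48 (x) x 50 (y) x 50 (z, height) mm, 0.11 kg: the shortest. z up.
- brick_mid (a point): Centre of the white crumbly goat brick with rounded edges, 61 (x) x 60 (y) x 62 (z, height) mm, 0.15 kg: second in height. z up. It stands alone just beyond the rail; the other white bricks, bunched with the stock at the far left, are fixed clutter.
- slab_mid (a point): Centre of the pale yellow cut slab standing on its end, 125 mm high, 72 mm long, 48 mm thick, 0.42 kg: third in height. Its own y axis points up, its x lies along the 72 mm, its z across the 48 mm thickness. Grip it across the 48 mm, some 20 mm below its top, so that the gripper body clears it.
- pate_mid (a point): Centre of the grey-brown standing cheese block, 60 (x) x 88 (y) x 156 (z, height) mm, 0.78 kg: the tallest. z up. Grip it across the 60 mm, some 20 mm below its top, so that the gripper body clears it.
- waxed: Orange waxed ball cheese, about 130 mm wide and 72 mm high, origin at its underside; to be left alone.
- drum: White goat drum, 98 mm wide and 68 mm high, origin at its underside; to be left alone.
Things that resemble listed ones, but are neither listed nor needed, are in the scene too. Leave any purple look-alike of the part that bears cube_mid alone.

How it is judged (in metres and radians):
At the end, for the whole second after the job is handed in: From the end wall: cube, brick, slab, grey block, upright within 0.12 rad on the board, each within 15 mm of the middle line and of its place in a gapless row, slab and block lengthwise within 0.2 rad, stop joint above 0.077 (clear length below 283 mm), all released and at rest (x of cube_mid in the frame of rail between -0.015 and 0.015 m and y of cube_mid in the frame of rail between 0.16 and 0.19 m and z of cube_mid in the frame of rail between 0.034 and 0.046 m and angle between each of cube_mid, brick_mid, pate_mid's own z axis and vertical below 0.12 rad and contact force between each of cube, brick, slab, pate, stop and the fingers below 0.1 N and linear speed of each of cube, brick, slab, pate below 0.02 m/s and x of brick_mid in the frame of rail between -0.015 and 0.015 m and y of brick_mid in the frame of rail between 0.1045 and 0.1345 m and z of brick_mid in the frame of rail between 0.04 and 0.052 m and x of slab_mid in the frame of rail between -0.015 and 0.015 m and y of slab_mid in the frame of rail between 0.038 and 0.068 m and z of slab_mid in the frame of rail between 0.0715 and 0.0835 m and angle between slab_mid's own y axis and vertical below 0.12 rad and x of pate_mid in the frame of rail between -0.015 and 0.015 m and y of pate_mid in the frame of rail between -0.042 and -0.012 m and z of pate_mid in the frame of rail between 0.087 and 0.099 m and angle between the x axis of slab_mid and the y axis of rail, either way round below 0.2 rad and angle between the y axis of pate_mid and the y axis of rail, either way round below 0.2 rad and value of joint stop above 0.077 m); the robot touches nothing.
It fails at once if the orange waxed ball cheese is disturbed (moved more than 30 mm) (distance of waxed from where it was at the start of the episode above 0.03 m).
It fails at once if the white goat drum is disturbed (moved more than 30 mm) (distance of drum from where it was at the start of the episode above 0.03 m).
It also fails if it takes over 115 s, if anything falls off the work surface, if the arm or the gripper's body presses on something with over 40 N, if the wrist force passes 120 N, or if a joint passes its speed limit or range.

## Working session

There is one attempt and no reset: what is moved stays moved. The work goes in short steps, Python scripts to look and compute and a tool call to move; the robot and the scene stay as the last step left them, time stands still between calls to the robot, and variables do not carry over. Pictures are saved under pics/ and viewed, about 12 in all and at most 16, crops included, and the job is handed in when it is done.

Besides the shell and the picture viewer there is one more tool, called after "Emit:" as name(argument=value, ...), one argument or row to a line, values as JSON. apply_moves: Moves the arm, as the interface text tells. Scaled input: -1 to 1 covers 50 mm each way for a shift and 6 degrees each way for a turn. Its arguments: {"type":"object","properties":{"series":{"type":"array","items":{"type":"array","items":{"type":"array","items":{"type":"number"}}}},"claw":{"type":"number"}},"required":["series"]}

```bash
ls; mkdir -p pics; cat > h.py <<'E'
import numpy as np, cv2, sys
from cell import ctrl, viewer
from scipy.spatial.transform import Rotation as Ro
def proj(cam,P,ci=None):
    ci=ci or viewer.camera_info(cam)
    return cv2.projectPoints(np.float64(P).reshape(-1,1,3),cv2.Rodrigues(np.array(ci["R"],float))[0],np.float64(ci["t"]),np.float64(ci["K"]),np.float64(ci["distortion"]))[0].reshape(-1,2)
def ray(cam,uv,z,ci=None):
    ci=ci or viewer.camera_info(cam)
    R=np.array(ci["R"],float);t=np.float64(ci["t"])
    n=cv2.undistortPoints(np.float64(uv).reshape(-1,1,2),np.float64(ci["K"]),np.float64(ci["distortion"])).reshape(-1,2)
    C=-R.T@t; d=np.c_[n,np.ones(len(n))]@R
    return C+d*((z-C[2])/d[:,2])[:,None]
E
python3 - <<'E'
from h import *
s=ctrl.read_state(); print(s["clock"],s["eef_pos"],s["tool_rot"],s["width"],ctrl.grip_point_offset)
for c in("top","side"):
    im=viewer.get_image(c); cv2.imwrite(f"pics/{c}0.png",im)
    ci=viewer.camera_info(c); print(c,-np.array(ci["R"]).T@np.array(ci["t"]))
    for n in["rail","stop","stop_grip","cube_mid","brick_mid","slab_mid","pate_mid","waxed","drum"]:
        print(n,[(np.round(np.array(d["location"])*[560,420]).tolist(),round(d["score"],2)) for d in viewer.find_in(c,n)[:4]])
print(ctrl.read_state()["clock"])
E
```

```text
pics
0.0 [ 241.40457255 -602.82206542  230.39136638] [-3.14158206e+00  1.92335700e-03 -1.18995027e+00] 85.42033678479063 18.700000000000003
top [ 420.34034339  -32.35089275 1346.34115308]
rail [([249.0, 251.0], 0.62)]
stop [([316.0, 246.0], 0.86)]
stop_grip [([315.0, 247.0], 0.6), ([234.0, 185.0], 0.39)]
cube_mid [([286.0, 175.0], 0.68), ([314.0, 303.0], 0.58)]
brick_mid [([187.0, 190.0], 0.86)]
slab_mid [([132.0, 198.0], 0.68)]
pate_mid [([235.0, 185.0], 0.62), ([131.0, 197.0], 0.52)]
waxed [([410.0, 244.0], 0.8), ([235.0, 186.0], 0.67)]
drum [([314.0, 140.0], 0.61)]
side [-378.24569824  913.44147505  999.55081356]
rail [([284.0, 243.0], 0.72)]
stop [([286.0, 244.0], 0.63)]
stop_grip [([320.0, 201.0], 0.59)]
cube_mid [([262.0, 196.0], 0.89), ([358.0, 228.0], 0.66), ([261.0, 171.0], 0.34)]
brick_mid [([242.0, 199.0], 0.69), ([211.0, 234.0], 0.65)]
slab_mid [([174.0, 251.0], 0.71)]
pate_mid [([242.0, 204.0], 0.72)]
waxed [([367.0, 175.0], 0.78), ([321.0, 205.0], 0.49)]
drum [([263.0, 173.0], 0.57)]
1.0
```

View pics/top0.png

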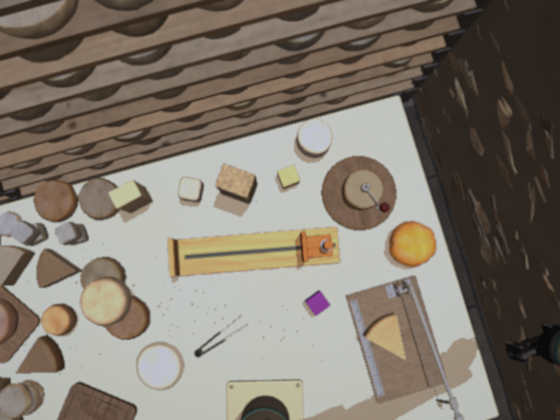

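View pics/side0.png

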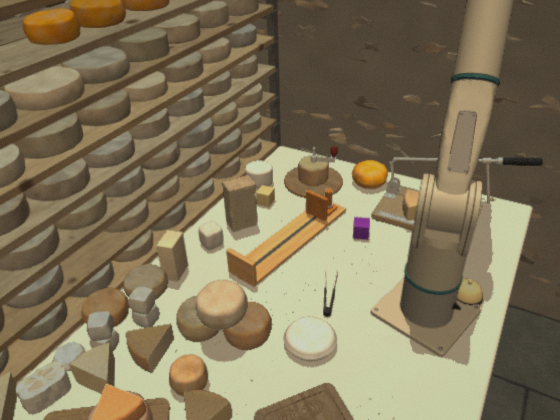

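Seen in the top view: yellow cube (288,177), with a purple look-alike at (317,303); white brick (190,188), with clutter bricks at (65,233) and (20,230); slab (128,195); grey block (236,183), with the wheel on the board at (363,190); stop post about (326,245). I'll check these in one close crop.

```bash
python3 - <<'E'
import cv2
im=cv2.imread("pics/top0.png")[130:285,95:345]
im=cv2.resize(im,None,fx=3.2,fy=3.2,interpolation=cv2.INTER_CUBIC)
for k in range(0,250,25):
    cv2.putText(im,str(95+k),(int(k*3.2),10),0,.35,(255,0,255),1); cv2.line(im,(int(k*3.2),12),(int(k*3.2),18),(255,0,255),1)
for k in range(0,155,25):
    cv2.putText(im,str(130+k),(0,int(k*3.2)+4),0,.35,(255,0,255),1)
cv2.imwrite("pics/crop0.png",im)
E
```

```text
(no output)
```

View pics/crop0.png

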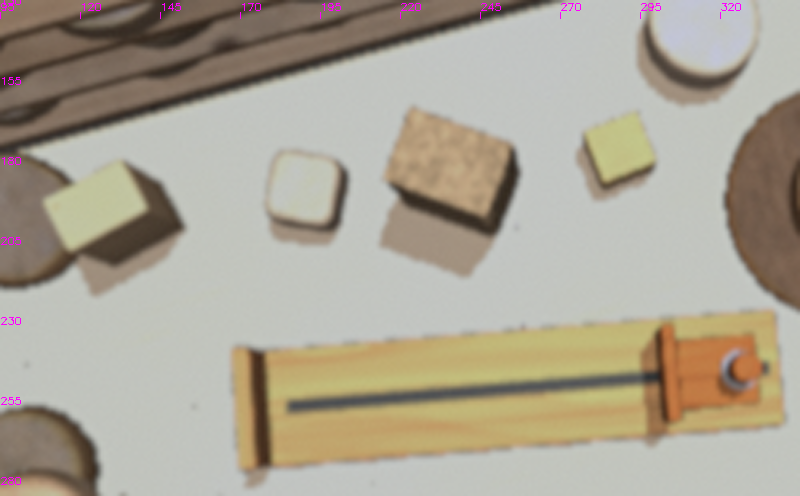

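The crop shows the four cheeses with clear top faces: slab (124,160)-(70,251), brick (305,188), block (451,164), cube (620,147), in crop pixels. It also shows the rail, with the wall on the left and the stop on the right.

```bash
python3 - <<'E'
from h import *
D={"slab":(125,[(124,160),(148,206),(70,251),(43,204)]),"brick":(62,[(276,151),(344,160),(336,226),(266,214)]),
"pate":(156,[(411,107),(516,146),(488,220),(386,180)]),"cube":(50,[(636,112),(655,153),(604,181),(583,133)]),
"railR":(15,[(775,310),(783,422)]),"wallout":(85,[(234,348),(241,468)]),"wallin":(85,[(250,347),(258,465)]),"slot":(15,[(288,407),(655,378)]),"plate":(101,[(660,325),(674,325),(680,418),(666,420)]),"post":(83,[(746,366)])}
for n,(z,p) in D.items():
    P=ray("top",np.array(p)/3.2+[95,130],z)[:,:2]
    print(n,"mid",P.mean(0).round(1),"pts",P.round(0).tolist())
    if len(P)>1:
        d=np.diff(np.r_[P,P[:1]],axis=0); print("   len",np.hypot(*d.T).round(1),"ang",np.degrees(np.arctan2(d[:,1],d[:,0])).round(1))
E
```

```text
slab mid [600.7 345.2] pts [[637.0, 324.0], [599.0, 304.0], [564.0, 366.0], [602.0, 388.0]]
   len [42.1 70.7 43.9 72.6] ang [-152.4  119.6   30.2  -61.8]
brick mid [621.9 189.9] pts [[653.0, 215.0], [645.0, 158.0], [589.0, 165.0], [600.0, 223.0]]
   len [57.6 56.  59.4 53.8] ang [-98.5 173.1  79.3  -8.8]
pate mid [624.7  61.4] pts [[669.0, 92.0], [637.0, 10.0], [580.0, 33.0], [612.0, 111.0]]
   len [87.5 61.9 85.2 60.5] ang [-111.5  158.8   67.6  -19. ]
cube mid [656.6 -73.8] pts [[685.0, -88.0], [649.0, -104.0], [626.0, -60.0], [667.0, -43.0]]
   len [38.7 49.6 44.8 48.6] ang [-156.5  118.1   22.4  -69. ]
railR mid [ 468.1 -208.7] pts [[516.0, -207.0], [420.0, -211.0]]
   len [96.6 96.6] ang [-177.5    2.5]
wallout mid [439.  241.1] pts [[488.0, 244.0], [390.0, 238.0]]
   len [97.3 97.3] ang [-176.5    3.5]
wallin mid [440.4 227.7] pts [[488.0, 231.0], [393.0, 224.0]]
   len [95.8 95.8] ang [-176.    4.]
slot mid [449.7  55.8] pts [[440.0, 213.0], [459.0, -102.0]]
   len [315.3 315.3] ang [-86.5  93.5]
plate mid [ 461.7 -109.3] pts [[500.0, -102.0], [499.0, -113.0], [425.0, -117.0], [423.0, -105.0]]
   len [11.3 74.9 11.4 76.5] ang [ -91.  -177.6   97.1    2.4]
post mid [ 466.  -172.7] pts [[466.0, -173.0]]
```

```bash
cat >> h.py <<'E'
RO=np.array([452.8,28.7]); RY=3.6
def rail(x,y):
    a=np.radians(RY); return RO+[x*np.cos(a)-y*np.sin(a), x*np.sin(a)+y*np.cos(a)]
def torail(P):
    a=np.radians(RY); d=np.array(P)[...,:2]-RO; return np.stack([d[...,0]*np.cos(a)+d[...,1]*np.sin(a),-d[...,0]*np.sin(a)+d[...,1]*np.cos(a)],-1)
def pose():
    s=ctrl.read_state(); R=Ro.from_euler("xyz",s["tool_rot"]); return s,np.array(s["eef_pos"]),R
def plan(*wps):
    """wps: (x,y,z,yawdeg,nrows); prints calls of 5 rows"""
    s,p,R=pose(); rows=[]
    for x,y,z,yaw,n in wps:
        T=np.array([x,y,z],float); RT=Ro.from_euler("xyz",[np.pi,0,np.radians(yaw)])
        for k in range(n,0,-1):
            sh=np.round(R.inv().apply((T-p)/k)/50,2); tu=np.round(np.degrees((R.inv()*RT).as_rotvec()/k)/6,2)
            if max(abs(sh).max(),abs(tu).max())>1: print("CLIP",sh,tu)
            sh=np.clip(sh,-1,1);tu=np.clip(tu,-1,1)
            p=p+R.apply(sh*50); R=R*Ro.from_rotvec(np.radians(tu*6)); rows.append((np.r_[sh,tu]+0.0).tolist())
    while len(rows)%5: rows.append([0]*6)
    for i in range(0,len(rows),5): print(str([rows[i:i+5]]).replace("0.0,","0,").replace("0.0]","0]").replace(" ",""))
def rep():
    s,p,R=pose(); print("t",round(s["clock"],2),"p",p.round(1),"yaw",np.degrees(s["tool_rot"]).round(1),"w",round(s["width"],1),"F",np.round(s["force"],1))
E
python3 -c "
from h import *
plan((260,-590,300,-60,2),(650,-80,180,22,18))"
```

```text
[[[-0.06,-0.22,-0.69,0,0,-0.68],[-0.04,-0.22,-0.68,0,0,-0.68],[-0.27,-0.66,0.13,0,0,-0.76],[-0.22,-0.68,0.13,0,0,-0.76],[-0.17,-0.69,0.13,0,0,-0.76]]]
[[[-0.11,-0.7,0.13,0,0,-0.76],[-0.05,-0.71,0.13,0,0,-0.76],[0,-0.71,0.13,0,0,-0.76],[0.06,-0.71,0.13,0,0,-0.76],[0.12,-0.71,0.14,0,0,-0.76]]]
[[[0.17,-0.69,0.13,0,0,-0.76],[0.23,-0.68,0.14,0,0,-0.76],[0.28,-0.66,0.13,0,0,-0.76],[0.33,-0.63,0.14,0,0,-0.76],[0.38,-0.61,0.13,0,0,-0.76]]]
[[[0.42,-0.57,0.14,0,0,-0.76],[0.47,-0.54,0.13,0,0,-0.76],[0.51,-0.5,0.14,0,0,-0.76],[0.55,-0.45,0.13,0,0,-0.75],[0.59,-0.41,0.14,0,0,-0.76]]]
```

Emit:
apply_moves(
  series=[
    [[-0.06,-0.22,-0.69,0,0,-0.68],[-0.04,-0.22,-0.68,0,0,-0.68],[-0.27,-0.66,0.13,0,0,-0.76],[-0.22,-0.68,0.13,0,0,-0.76],[-0.17,-0.69,0.13,0,0,-0.76]],
  ],
  claw=1,
)

```text
clock: 1.62
eef_pos: [325.4, -504.2, 280.3]
tool_rot: [-3.142, -0.001, -0.806]
force: [-0.2, -0.0, -0.3]
width: 85.6
```

Emit:
apply_moves(
  series=[
    [[-0.11,-0.7,0.13,0,0,-0.76],[-0.05,-0.71,0.13,0,0,-0.76],[0,-0.71,0.13,0,0,-0.76],[0.06,-0.71,0.13,0,0,-0.76],[0.12,-0.71,0.14,0,0,-0.76]],
  ],
)

```text
clock: 2.25
eef_pos: [433.9, -363.0, 247.3]
tool_rot: [3.141, -0.001, -0.409]
force: [1.1, -0.2, 0.3]
width: 85.8
```

Emit:
apply_moves(
  series=[
    [[0.17,-0.69,0.13,0,0,-0.76],[0.23,-0.68,0.14,0,0,-0.76],[0.28,-0.66,0.13,0,0,-0.76],[0.33,-0.63,0.14,0,0,-0.76],[0.38,-0.61,0.13,0,0,-0.76]],
  ],
)

```text
clock: 2.88
eef_pos: [542.6, -221.1, 213.7]
tool_rot: [3.141, -0.0, -0.011]
force: [0.9, -0.5, 0.2]
width: 85.3
```

Emit:
apply_moves(
  series=[
    [[0.42,-0.57,0.14,0,0,-0.76],[0.47,-0.54,0.13,0,0,-0.76],[0.51,-0.5,0.14,0,0,-0.76],[0.55,-0.45,0.13,0,0,-0.75],[0.59,-0.41,0.14,0,0,-0.76]],
  ],
)

```text
clock: 3.5
eef_pos: [651.1, -79.5, 179.7]
tool_rot: [3.141, -0.0, 0.386]
force: [-0.4, 0.7, 0.2]
width: 85.5
```

```bash
python3 - <<'E'
from h import *
rep(); ci=viewer.camera_info("wrist"); im=viewer.get_image("wrist")
for q in proj("wrist",[[656.6,-73.8,50]],ci): cv2.circle(im,tuple(int(v) for v in q),4,(255,0,255),1)
cv2.imwrite("pics/w1.png",im)
for d in viewer.find_in("wrist","cube_mid")[:3]:
    u=np.array(d["location"])*[560,420]; print(u.round(),d["score"],ray("wrist",[u],40,ci).round(1))
E
```

```text
t 3.5 p [651.1 -79.5 179.7] yaw [180.   -0.   22.1] w 85.5 F [-0.4  0.7  0.2]
[289. 184.] 0.95 [[652.5 -69.5  40. ]]
```

View pics/w1.png

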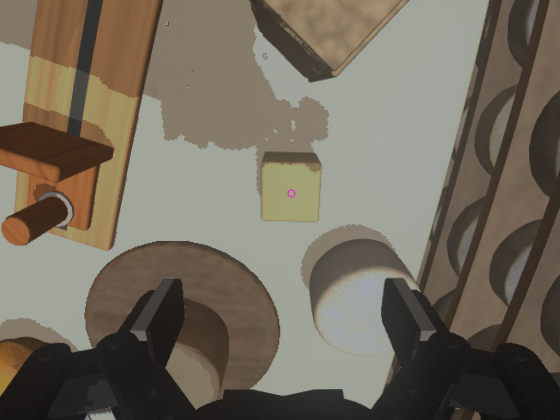

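The cube is at (291,193), right at the prediction and square to the jaws. The drum sits at (362,300), clear of the closing line. I'll grasp with a partial opening.

```bash
python3 -c "
from h import *
plan((656.6,-73.8,12,22,5))"
```

```text
[[[0.02,0.01,0.67,-0.01,-0.01,0.01],[0.02,0.01,0.67,-0.01,0,0.01],[0.01,0,0.67,0,-0.01,0.02],[0.02,0,0.67,-0.01,0,0.01],[0.01,0.01,0.66,0,-0.01,0.02]]]
```

```bash
python3 -c "
from h import *
rep();rep()
plan((656.6,-73.8,12,22,5))"
```

```text
t 3.6 p [652.1 -74.5 179.1] yaw [-179.8   -0.2   22.4] w 85.4 F [-1.   0.8 -0.9]
t 3.6 p [652.1 -74.5 179.1] yaw [-179.8   -0.2   22.4] w 85.4 F [-1.   0.8 -0.9]
[[[0.02,0.01,0.67,-0.01,-0.01,0.01],[0.02,0.01,0.67,-0.01,0,0.01],[0.01,0,0.67,0,-0.01,0.02],[0.02,0,0.67,-0.01,0,0.01],[0.01,0.01,0.66,0,-0.01,0.02]]]
```

Emit:
apply_moves(
  series=[
    [[0.02,0,0.67,0,0,0],[0.02,0,0.67,0,0,0],[0.02,0,0.67,0,0,0],[0.02,0,0.67,0,0,0],[0.01,0,0.66,0,0,0]],
  ],
  claw=0.55,
)

```text
clock: 4.22
eef_pos: [654.3, -79.8, 12.0]
tool_rot: [3.141, 0.0, 0.382]
force: [-0.1, 0.2, -0.1]
width: 66.0
```

Emit:
apply_moves(
  series=[
    [[0,0,0,0,0,0],[0,0,0,0,0,0],[0,0,0,0,0,0],[0,0,0,0,0,0],[0,0,0,0,0,0]],
  ],
  claw=-1,
)

```text
clock: 4.85
eef_pos: [654.8, -78.6, 13.5]
tool_rot: [3.141, -0.001, 0.384]
force: [-0.9, -0.4, -1.2]
width: 47.4
```

```bash
python3 -c "
from h import *
rep()
t=rail(0,172);print(t)
plan((656,-73,75,22,2),(600,60,150,8,6),(*t,150,3.6,9),(*t,45,3.6,4),(*t,32,3.6,2),(*t,30,3.6,2))"
```

```text
t 4.85 p [654.8 -78.6  13.5] yaw [180.  -0.  22.] w 47.4 F [-0.9 -0.4 -1.2]
[442.00003064 200.36059729]
[[[0.03,-0.05,-0.62,0,0,0],[0.04,-0.04,-0.61,0,-0.01,0],[-0.01,-0.48,-0.25,0,0,0.39],[-0.03,-0.48,-0.25,0,0,0.39],[-0.05,-0.48,-0.25,0,0,0.39]]]
[[[-0.06,-0.48,-0.25,0,0,0.39],[-0.09,-0.47,-0.25,0,0,0.39],[-0.1,-0.47,-0.25,0.01,0,0.38],[-0.3,-0.36,0,0,0,0.08],[-0.31,-0.36,0,0,0,0.08]]]
[[[-0.31,-0.35,0,0,0,0.08],[-0.31,-0.35,0,0,0,0.08],[-0.32,-0.35,0,0,0,0.08],[-0.32,-0.34,0,0,0,0.08],[-0.32,-0.34,0,0,0,0.09]]]
[[[-0.33,-0.34,0,0,0,0.08],[-0.32,-0.34,0,0,0,0.09],[0,0,0.52,0,0,0],[0,0,0.53,0,0,0],[0,0,0.52,0,0,0]]]
[[[0,0,0.53,0,0,0],[0,0,0.13,0,0,0],[0,0,0.13,0,0,0],[0,0,0.02,0,0,0],[0,0,0.02,0,0,0]]]
```

```bash
cat >> h.py <<'E'
import json,os
def cmdload():
    d=json.load(open("cmd.json")); return np.array(d["p"]),Ro.from_quat(d["q"])
def cmdsave(p,R): json.dump({"p":list(map(float,p)),"q":list(map(float,R.as_quat()))},open("cmd.json","w"))
def plan(*wps):
    """plan from the commanded pose and record it as made; rows must be sent as printed"""
    p,R=cmdload(); s,pm,Rm=pose(); print("cmd",p.round(1),"meas",pm.round(1),"yaw",np.degrees(R.as_euler("xyz"))[2].round(1),np.degrees(s["tool_rot"]).round(1),"w",round(s["width"],1),"F",np.round(s["force"],1)); rows=[]
    for x,y,z,yaw,n in wps:
        T=np.array([x,y,z],float); RT=Ro.from_euler("xyz",[np.pi,0,np.radians(yaw)])
        for k in range(n,0,-1):
            sh=np.round(R.inv().apply((T-p)/k)/50,2); rz=np.round(np.degrees((R.inv()*RT).as_rotvec()[2]/k)/6,2)
            if max(abs(sh).max(),abs(rz))>1: print("CLIP",sh,rz)
            sh=np.clip(sh,-1,1);tu=np.array([0,0,np.clip(rz,-1,1)])
            p=p+R.apply(sh*50); R=R*Ro.from_rotvec(np.radians(tu*6)); rows.append((np.r_[sh,tu]+0.0).tolist())
    while len(rows)%5: rows.append([0]*6)
    for i in range(0,len(rows),5): print(json.dumps([rows[i:i+5]]).replace("0.0,","0,").replace("0.0]","0]").replace(" ",""))
    cmdsave(p,R)
E
python3 -c "
from h import *
cmdsave([654.3,-78.8,12.2],Ro.from_euler('xyz',[np.pi,0,np.radians(22)]))
t=rail(0,167);print(t)
plan((654.3,-78,92,22,2),(500,-60,150,10,5),(*t,150,3.6,8),(*t,40,3.6,3),(*t,30,3.6,2))"
```

```text
[442.31398324 195.37046365]
cmd [654.3 -78.8  12.2] meas [654.8 -78.6  13.5] yaw 22.0 [180.  -0.  22.] w 47.4 F [-0.9 -0.4 -1.2]
[[[0,-0.01,-0.8,0,0,0],[0.01,0,-0.8,0,0,0],[-0.55,-0.3,-0.23,0,0,0.4],[-0.56,-0.28,-0.23,0,0,0.4],[-0.57,-0.25,-0.23,0,0,0.4]]]
[[[-0.58,-0.23,-0.23,0,0,0.4],[-0.58,-0.2,-0.24,0,0,0.4],[-0.03,-0.65,0,0,0,0.13],[-0.04,-0.65,0,0,0,0.13],[-0.05,-0.65,0,0,0,0.13]]]
[[[-0.06,-0.65,0,0,0,0.14],[-0.07,-0.65,0,0,0,0.13],[-0.08,-0.65,0,0,0,0.14],[-0.08,-0.66,0,0,0,0.13],[-0.09,-0.65,0,0,0,0.14]]]
[[[0,0,0.73,0,0,0],[0,0,0.74,0,0,0],[0,0,0.73,0,0,0],[0,0,0.1,0,0,0],[0,0,0.1,0,0,0]]]
```

Emit:
apply_moves(
  series=[
    [[0,-0.01,-0.8,0,0,0],[0.01,0,-0.8,0,0,0],[-0.55,-0.3,-0.23,0,0,0.4],[-0.56,-0.28,-0.23,0,0,0.4],[-0.57,-0.25,-0.23,0,0,0.4]],
  ],
)

```text
clock: 5.48
eef_pos: [560.6, -66.8, 128.0]
tool_rot: [3.141, -0.0, 0.257]
force: [0.7, 0.1, -1.5]
width: 47.2
```

Emit:
apply_moves(
  series=[
    [[-0.58,-0.23,-0.23,0,0,0.4],[-0.58,-0.2,-0.24,0,0,0.4],[-0.03,-0.65,0,0,0,0.13],[-0.04,-0.65,0,0,0,0.13],[-0.05,-0.65,0,0,0,0.13]],
  ],
)

```text
clock: 6.1
eef_pos: [478.6, 36.5, 151.3]
tool_rot: [3.142, -0.001, 0.133]
force: [-0.6, -0.6, -0.9]
width: 47.6
```

Emit:
apply_moves(
  series=[
    [[-0.06,-0.65,0,0,0,0.14],[-0.07,-0.65,0,0,0,0.13],[-0.08,-0.65,0,0,0,0.14],[-0.08,-0.66,0,0,0,0.13],[-0.09,-0.65,0,0,0,0.14]],
  ],
)

```text
clock: 6.72
eef_pos: [442.5, 196.9, 151.2]
tool_rot: [-3.141, -0.001, 0.062]
force: [0.0, -0.3, -0.8]
width: 47.7
```

```bash
python3 - <<'E'
from h import *
rep(); ci=viewer.camera_info("wrist"); im=viewer.get_image("wrist")
for P,c in((rail(0,200),(255,0,255)),(rail(-50,200),(255,0,255)),(rail(50,200),(255,0,255))):
  for z in(15,85):
    q=proj("wrist",[[*P,z]],ci)[0]; cv2.circle(im,tuple(int(v) for v in q),4,c if z==15 else (0,0,255),2)
cv2.imwrite("pics/w2.png",im)
E
```

```text
t 6.72 p [442.5 196.9 151.2] yaw [-180.    -0.     3.6] w 47.7 F [ 0.  -0.3 -0.8]
```

View pics/w2.png

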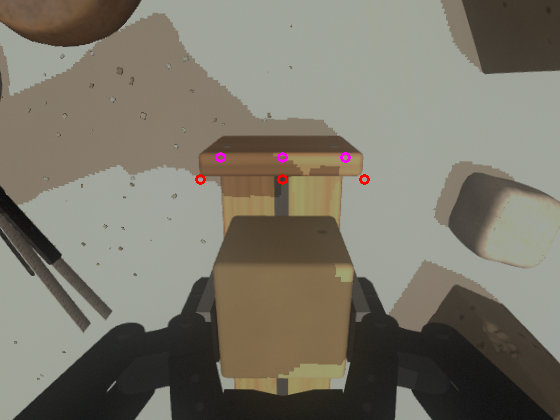

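The wall's top inner edge is at row 176, against 179 predicted, and the sides match at 200 and 363. So the rail pose is good to about 2 mm, and I can lower the cube.

Emit:
apply_moves(
  series=[
    [[0,0,0.73,0,0,0],[0,0,0.74,0,0,0],[0,0,0.73,0,0,0],[0,0,0.12,0,0,0],[0,0,0.12,0,0,0]],
  ],
)

```text
clock: 7.4
eef_pos: [443.2, 196.1, 29.4]
tool_rot: [-3.141, -0.001, 0.063]
force: [-0.6, -0.6, -1.2]
width: 47.1
```

Emit:
apply_moves(
  series=[
    [[0,0,0,0,0,0],[0,0,0,0,0,0],[0,0,0,0,0,0],[0,0,0,0,0,0],[0,0,0,0,0,0]],
  ],
  claw=0.6,
)

```text
clock: 8.02
eef_pos: [442.7, 195.7, 29.0]
tool_rot: [-3.142, -0.0, 0.062]
force: [-0.4, -0.6, -0.1]
width: 68.4
```

```bash
python3 -c "
from h import *
p,R=cmdload(); cmdsave(p-[0,0,2],R)
plan((442.3,195.4,150,3.6,3),(560,185,190,-9,4),(615,180,190,-9,3))"
```

```text
cmd [442.5 195.4  28.2] meas [442.7 195.7  29. ] yaw 3.6 [-180.    -0.     3.6] w 68.4 F [-0.4 -0.6 -0.1]
[[[0,0,-0.81,0,0,0],[0,0,-0.81,0,0,0],[0,0,-0.82,0,0,0],[0.58,0.09,-0.2,0,0,0.52],[0.59,0.06,-0.2,0,0,0.53]]]
[[[0.59,0.02,-0.2,0,0,0.52],[0.59,-0.01,-0.2,0,0,0.53],[0.37,-0.02,0,0,0,0],[0.37,-0.03,0,0,0,0],[0.36,-0.02,0,0,0,0]]]
```

Emit:
apply_moves(
  series=[
    [[0,0,-0.81,0,0,0],[0,0,-0.81,0,0,0],[0,0,-0.82,0,0,0],[0.58,0.09,-0.2,0,0,0.52],[0.59,0.06,-0.2,0,0,0.53]],
  ],
  claw=1,
)

```text
clock: 8.65
eef_pos: [502.1, 190.3, 171.9]
tool_rot: [-3.141, -0.001, -0.049]
force: [0.3, -0.2, -0.1]
width: 85.5
```

Emit:
apply_moves(
  series=[
    [[0.59,0.02,-0.2,0,0,0.52],[0.59,-0.01,-0.2,0,0,0.53],[0.37,-0.02,0,0,0,0],[0.37,-0.03,0,0,0,0],[0.36,-0.02,0,0,0,0]],
  ],
)

```text
clock: 9.28
eef_pos: [615.3, 180.0, 190.5]
tool_rot: [3.141, 0.001, -0.157]
force: [0.8, -0.3, 1.1]
width: 85.4
```

```bash
python3 - <<'E'
from h import *
rep(); ci=viewer.camera_info("wrist"); im=viewer.get_image("wrist")
q=proj("wrist",[[621.9,189.9,62]],ci)[0]; cv2.circle(im,tuple(int(v) for v in q),4,(255,0,255),2)
cv2.imwrite("pics/w3.png",im)
for d in viewer.find_in("wrist","brick_mid")[:3]:
    u=np.array(d["location"])*[560,420]; print(u.round(),d["score"],ray("wrist",[u],50,ci).round(1))
E
```

```text
t 9.28 p [615.3 180.  190.5] yaw [180.   0.  -9.] w 85.4 F [ 0.8 -0.3  1.1]
[288. 171.] 0.9 [[622.5 198.4  50. ]]
```

View pics/w3.png

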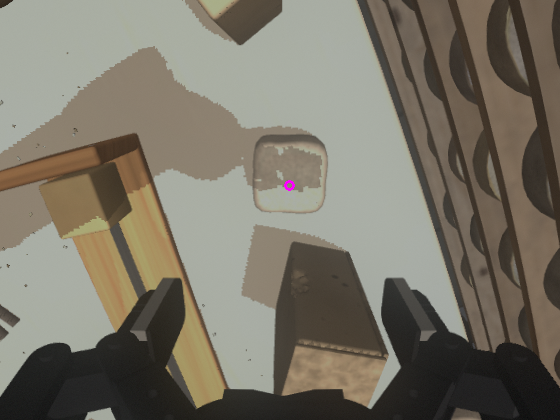

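The brick is centred near (290,180), square to the jaws, and the marker agrees to about 5 px. The block is clear below it in the picture.

```bash
python3 -c "
from h import *
plan((622,192,17,-9,5))
t=rail(0,113)
print(t)
plan((622,192,90,-9,2),(530,*t[1:],130,0,3),(*t,110,3.6,3),(*t,60,3.6,2))
plan((*t,34,3.6,5))"
```

```text
cmd [614.9 179.9 190.2] meas [616.5 179.4 190.4] yaw -9.0 [ 1.8e+02 -1.0e-01 -9.1e+00] w 85.6 F [-0.1 -0.8  0.1]
[[[0.02,-0.05,0.69,0,0,0],[0.02,-0.05,0.69,0,0,0],[0.02,-0.05,0.69,0,0,0],[0.02,-0.06,0.7,0,0,0],[0.02,-0.05,0.69,0,0,0]]]
[445.70467129 141.47702031]
cmd [621.9 192.   17.2] meas [616.5 179.4 190.4] yaw -9.0 [ 1.8e+02 -1.0e-01 -9.1e+00] w 85.6 F [-0.1 -0.8  0.1]
[[[0,0,-0.73,0,0,0],[0,0,-0.73,0,0,0],[-0.55,0.43,-0.27,0,0,-0.5],[-0.57,0.4,-0.26,0,0,-0.5],[-0.6,0.37,-0.27,0,0,-0.5]]]
[[[-0.56,0,0.13,0,0,-0.2],[-0.56,-0.01,0.14,0,0,-0.2],[-0.56,-0.03,0.13,0,0,-0.2],[0,0,0.5,0,0,0],[0,0,0.5,0,0,0]]]
cmd [445.9 141.5  60.2] meas [616.5 179.4 190.4] yaw 3.6 [ 1.8e+02 -1.0e-01 -9.1e+00] w 85.6 F [-0.1 -0.8  0.1]
[[[0,0,0.1,0,0,0],[0,0,0.11,0,0,0],[0,0,0.1,0,0,0],[0,0,0.11,0,0,0],[0,0,0.1,0,0,0]]]
```

Emit:
apply_moves(
  series=[
    [[0.02,-0.05,0.69,0,0,0],[0.02,-0.05,0.69,0,0,0],[0.02,-0.05,0.69,0,0,0],[0.02,-0.06,0.7,0,0,0],[0.02,-0.05,0.69,0,0,0]],
  ],
)

```text
clock: 10.0
eef_pos: [621.0, 192.6, 16.8]
tool_rot: [3.142, 0.001, -0.157]
force: [0.4, -0.6, -0.2]
width: 85.4
```

Emit:
apply_moves(
  series=[
    [[0,0,0,0,0,0],[0,0,0,0,0,0],[0,0,0,0,0,0],[0,0,0,0,0,0],[0,0,0,0,0,0]],
  ],
  claw=-1,
)

```text
clock: 10.62
eef_pos: [622.3, 192.2, 18.4]
tool_rot: [-3.141, -0.001, -0.158]
force: [-0.5, 0.6, -2.3]
width: 59.1
```

Emit:
apply_moves(
  series=[
    [[0,0,-0.73,0,0,0],[0,0,-0.73,0,0,0],[-0.55,0.43,-0.27,0,0,-0.5],[-0.57,0.4,-0.26,0,0,-0.5],[-0.6,0.37,-0.27,0,0,-0.5]],
  ],
)

```text
clock: 11.25
eef_pos: [529.3, 140.9, 131.5]
tool_rot: [3.141, -0.001, 0.001]
force: [-0.1, -0.4, -2.0]
width: 58.9
```

Emit:
apply_moves(
  series=[
    [[-0.56,0.02,0.13,0,0,-0.2],[-0.56,0.01,0.14,0,0,-0.2],[-0.56,-0.03,0.13,0,0,-0.2],[0,0,0.5,0,0,0],[0,0,0.5,0,0,0]],
  ],
)

```text
clock: 11.88
eef_pos: [446.6, 140.1, 60.9]
tool_rot: [-3.141, -0.002, 0.063]
force: [0.2, 0.3, -2.5]
width: 59.3
```

```bash
python3 - <<'E'
from h import *
rep(); im=viewer.get_image("wrist"); s=viewer.get_image("side")[190:300,150:370]
cv2.imwrite("pics/w4.png",np.hstack([cv2.resize(im,(420,315)),cv2.resize(s,(378,189)).copy() if 0 else cv2.copyMakeBorder(cv2.resize(s,(380,190)),0,125,0,0,0)]))
E
```

```text
t 11.88 p [446.6 140.1  60.9] yaw [-1.8e+02 -1.0e-01  3.6e+00] w 59.3 F [ 0.2  0.3 -2.5]
```

View pics/w4.png

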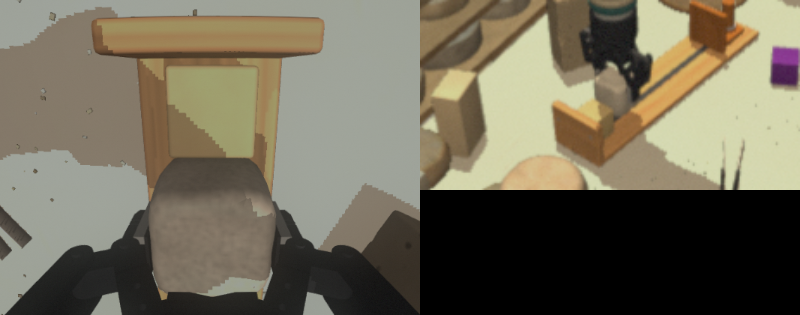

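The brick hangs beside the cube without touching it (force about 0), and the cube is square and centred near the wall. I'll lower and release.

Emit:
apply_moves(
  series=[
    [[0,0,0.1,0,0,0],[0,0,0.11,0,0,0],[0,0,0.1,0,0,0],[0,0,0.11,0,0,0],[0,0,0.1,0,0,0]],
  ],
)

```text
clock: 12.6
eef_pos: [446.2, 139.8, 34.5]
tool_rot: [-3.142, -0.0, 0.062]
force: [1.1, -0.5, -1.8]
width: 58.9
```

Emit:
apply_moves(
  series=[
    [[0,0,0,0,0,0],[0,0,0.04,0,0,0],[0,0,0,0,0,0],[0,0,0,0,0,0],[0,0,0,0,0,0]],
  ],
  claw=0.9,
)

```text
clock: 13.22
eef_pos: [446.2, 139.8, 32.9]
tool_rot: [-3.142, -0.0, 0.062]
force: [0.7, 0.6, -0.3]
width: 80.9
```

```bash
python3 -c "
from h import *
p,R=cmdload(); cmdsave([446,139.5,32],R)
plan((446,139.5,150,3.6,3),(450,190,230,10,4),(585,330,240,29,6))"
```

```text
cmd [446.  139.5  32. ] meas [446.2 139.8  32.9] yaw 3.6 [-180.    -0.     3.6] w 80.9 F [ 0.7  0.6 -0.3]
[[[0,0,-0.79,0,0,0],[0,0,-0.79,0,0,0],[0,0,-0.78,0,0,0],[0.04,-0.25,-0.4,0,0,-0.27],[0.04,-0.25,-0.4,0,0,-0.27]]]
[[[0.05,-0.25,-0.4,0,0,-0.26],[0.05,-0.25,-0.4,0,0,-0.27],[0.53,-0.38,-0.03,0,0,-0.53],[0.54,-0.35,-0.03,0,0,-0.53],[0.56,-0.32,-0.04,0,0,-0.53]]]
[[[0.58,-0.29,-0.03,0,0,-0.53],[0.6,-0.26,-0.04,0,0,-0.52],[0.61,-0.22,-0.03,0,0,-0.53],[0,0,0,0,0,0],[0,0,0,0,0,0]]]
```

Emit:
apply_moves(
  series=[
    [[0,0,-0.79,0,0,0],[0,0,-0.79,0,0,0],[0,0,-0.78,0,0,0],[0.04,-0.25,-0.4,0,0,-0.27],[0.04,-0.25,-0.4,0,0,-0.27]],
  ],
)

```text
clock: 13.85
eef_pos: [448.3, 165.1, 192.0]
tool_rot: [3.142, -0.001, 0.119]
force: [-0.2, -1.0, 0.7]
width: 81.3
```

Emit:
apply_moves(
  series=[
    [[0.05,-0.25,-0.4,0,0,-0.26],[0.05,-0.25,-0.4,0,0,-0.27],[0.53,-0.38,-0.03,0,0,-0.53],[0.54,-0.35,-0.03,0,0,-0.53],[0.56,-0.32,-0.04,0,0,-0.53]],
  ],
  claw=0.6,
)

```text
clock: 14.48
eef_pos: [517.8, 260.7, 235.9]
tool_rot: [3.141, 0.0, 0.343]
force: [0.1, -0.1, 0.0]
width: 68.3
```

Emit:
apply_moves(
  series=[
    [[0.58,-0.29,-0.03,0,0,-0.53],[0.6,-0.26,-0.04,0,0,-0.52],[0.61,-0.22,-0.03,0,0,-0.53],[0,0,0,0,0,0],[0,0,0,0,0,0]],
  ],
)

```text
clock: 15.1
eef_pos: [584.4, 329.6, 240.3]
tool_rot: [3.141, 0.002, 0.506]
force: [-0.6, 0.6, 0.0]
width: 68.5
```

```bash
python3 - <<'E'
from h import *
rep(); ci=viewer.camera_info("wrist"); im=viewer.get_image("wrist")
q=proj("wrist",[[600.7,345.2,125]],ci)[0]; cv2.circle(im,tuple(int(v) for v in q),4,(255,0,255),2)
cv2.imwrite("pics/w5.png",im)
E
```

```text
t 15.1 p [584.4 329.6 240.3] yaw [1.8e+02 1.0e-01 2.9e+01] w 68.5 F [-0.6  0.6  0. ]
```

View pics/w5.png

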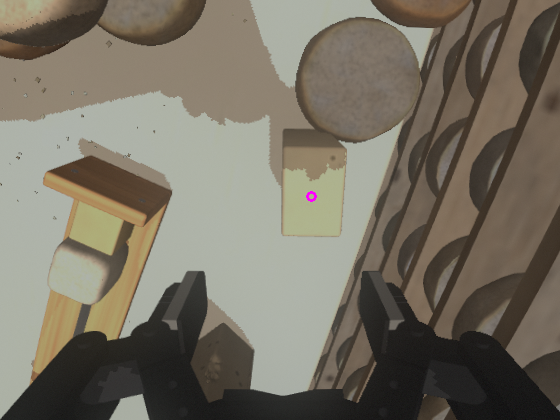

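The slab top is centred near (312,193), on the marker and square. The shelf edge passes at about column 390, so I'll use a narrower opening.

```bash
python3 -c "
from h import *
plan((600.7,346,86,29,5))
t=rail(0,40)
print(t)
plan((600.7,346,136,29,2),(520,235,160,20,4),(460,150,185,10,3))
plan((*t,185,3.6,3),(*t,140,3.6,2))
plan((*t,103,3.6,5))"
```

```text
cmd [585.  330.1 240. ] meas [584.4 329.4 240.6] yaw 29.0 [1.8e+02 1.0e-01 2.9e+01] w 68.3 F [ 0.3 -0.   0.1]
[[[0.09,-0.03,0.62,0,0,0],[0.08,-0.02,0.62,0,0,0],[0.09,-0.03,0.61,0,0,0],[0.08,-0.02,0.62,0,0,0],[0.09,-0.03,0.61,0,0,0]]]
[450.28837922  68.62106914]
cmd [600.6 346.2  86. ] meas [584.4 329.4 240.6] yaw 29.0 [1.8e+02 1.0e-01 2.9e+01] w 68.3 F [ 0.3 -0.   0.1]
[[[0,0,-0.5,0,0,0],[0,0,-0.5,0,0,0],[-0.62,0.29,-0.12,0,0,0.38],[-0.61,0.32,-0.12,0,0,0.37],[-0.6,0.34,-0.12,0,0,0.38]]]
[[[-0.58,0.36,-0.12,0,0,0.37],[-0.57,0.39,-0.17,0,0,0.56],[-0.55,0.43,-0.16,0,0,0.56],[-0.52,0.46,-0.17,0,0,0.55],[0,0,0,0,0,0]]]
cmd [459.9 150.  185. ] meas [584.4 329.4 240.6] yaw 10.0 [1.8e+02 1.0e-01 2.9e+01] w 68.3 F [ 0.3 -0.   0.1]
[[[-0.16,0.52,0,0,0,0.36],[-0.14,0.53,0,0,0,0.35],[-0.11,0.53,0,0,0,0.36],[0,0,0.45,0,0,0],[0,0,0.45,0,0,0]]]
cmd [450.4  68.8 140. ] meas [584.4 329.4 240.6] yaw 3.6 [1.8e+02 1.0e-01 2.9e+01] w 68.3 F [ 0.3 -0.   0.1]
[[[0,0,0.15,0,0,0],[0,0,0.15,0,0,0],[0,0,0.15,0,0,0],[0,0,0.15,0,0,0],[0,0,0.14,0,0,0]]]
```

```bash
python3 -c "
from h import *
t=rail(0,40)
cmdsave([600.6,346.2,86],Ro.from_euler('xyz',[np.pi,0,np.radians(29)]))
plan((600.7,346,176,29,2),(520,235,195,20,4),(460,150,195,10,3),(*t,190,3.6,3),(*t,140,3.6,2),(*t,138,3.6,1))
plan((*t,103,3.6,5))"
```

```text
cmd [600.6 346.2  86. ] meas [584.4 329.4 240.6] yaw 29.0 [1.8e+02 1.0e-01 2.9e+01] w 68.3 F [ 0.3 -0.   0.1]
[[[0,0,-0.9,0,0,0],[0,0,-0.9,0,0,0],[-0.62,0.29,-0.09,0,0,0.38],[-0.61,0.32,-0.1,0,0,0.37],[-0.6,0.34,-0.09,0,0,0.38]]]
[[[-0.58,0.36,-0.1,0,0,0.37],[-0.57,0.39,0,0,0,0.56],[-0.55,0.43,0,0,0,0.55],[-0.52,0.46,0,0,0,0.56],[-0.16,0.52,0.03,0,0,0.35]]]
[[[-0.14,0.53,0.04,0,0,0.36],[-0.11,0.54,0.03,0,0,0.35],[0,0,0.5,0,0,0],[0,0,0.5,0,0,0],[0,0,0.04,0,0,0]]]
cmd [450.4  68.4 138. ] meas [584.4 329.4 240.6] yaw 3.6 [1.8e+02 1.0e-01 2.9e+01] w 68.3 F [ 0.3 -0.   0.1]
[[[0,0,0.14,0,0,0],[0,0,0.14,0,0,0],[0,0,0.14,0,0,0],[0,0,0.14,0,0,0],[0,0,0.14,0,0,0]]]
```

Emit:
apply_moves(
  series=[
    [[0.09,-0.03,0.62,0,0,0],[0.08,-0.02,0.62,0,0,0],[0.09,-0.03,0.61,0,0,0],[0.08,-0.02,0.62,0,0,0],[0.09,-0.03,0.61,0,0,0]],
  ],
  claw=0.45,
)

```text
clock: 15.78
eef_pos: [600.5, 345.4, 86.3]
tool_rot: [3.141, 0.0, 0.506]
force: [-0.0, 0.6, 0.6]
width: 62.0
```

Emit:
apply_moves(
  series=[
    [[0,0,0,0,0,0],[0,0,0,0,0,0],[0,0,0,0,0,0],[0,0,0,0,0,0],[0,0,0,0,0,0]],
  ],
  claw=-1,
)

```text
clock: 16.4
eef_pos: [600.9, 346.4, 87.3]
tool_rot: [3.141, -0.001, 0.506]
force: [0.9, -0.3, -3.3]
width: 47.6
```

Emit:
apply_moves(
  series=[
    [[0,0,-0.9,0,0,0],[0,0,-0.9,0,0,0],[-0.62,0.29,-0.09,0,0,0.38],[-0.61,0.32,-0.1,0,0,0.37],[-0.6,0.34,-0.09,0,0,0.38]],
  ],
)

```text
clock: 17.02
eef_pos: [539.7, 261.9, 191.3]
tool_rot: [3.141, -0.001, 0.387]
force: [-0.1, 0.1, -3.2]
width: 47.9
```

Emit:
apply_moves(
  series=[
    [[-0.58,0.36,-0.1,0,0,0.37],[-0.57,0.39,0,0,0,0.56],[-0.55,0.43,0,0,0,0.55],[-0.52,0.46,0,0,0,0.56],[-0.16,0.52,0.03,0,0,0.35]],
  ],
)

```text
clock: 17.65
eef_pos: [455.2, 122.5, 194.8]
tool_rot: [3.141, 0.0, 0.138]
force: [1.3, 0.8, -3.1]
width: 47.2
```

Emit:
apply_moves(
  series=[
    [[-0.14,0.53,0.04,0,0,0.36],[-0.11,0.54,0.03,0,0,0.35],[0,0,0.5,0,0,0],[0,0,0.5,0,0,0],[0,0,0.04,0,0,0]],
  ],
)

```text
clock: 18.27
eef_pos: [449.7, 68.5, 138.1]
tool_rot: [3.141, 0.003, 0.064]
force: [-0.7, -0.5, -3.7]
width: 47.7
```

```bash
python3 - <<'E'
from h import *
rep(); im=viewer.get_image("wrist"); s=viewer.get_image("side")[170:300,150:370]
cv2.imwrite("pics/w6.png",np.hstack([cv2.resize(im,(420,315)),cv2.copyMakeBorder(cv2.resize(s,(380,225)),0,90,0,0,0)]))
E
```

```text
t 18.27 p [449.7  68.5 138.1] yaw [1.8e+02 1.0e-01 3.7e+00] w 47.7 F [-0.7 -0.5 -3.7]
```

View pics/w6.png

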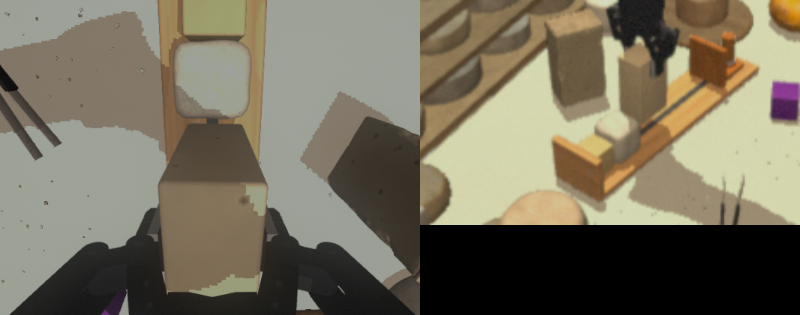

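The slab hangs upright on the centreline, with a small gap to the brick (rows 118 to 125). I'll lower and release.

Emit:
apply_moves(
  series=[
    [[0,0,0.14,0,0,0],[0,0,0.14,0,0,0],[0,0,0.14,0,0,0],[0,0,0.14,0,0,0],[0,0,0.14,0,0,0]],
  ],
)

```text
clock: 19.0
eef_pos: [450.6, 68.7, 103.3]
tool_rot: [3.142, 0.0, 0.064]
force: [-0.1, -0.5, -3.2]
width: 47.9
```

Emit:
apply_moves(
  series=[
    [[0,0,0.03,0,0,0],[0,0,0,0,0,0],[0,0,0,0,0,0],[0,0,0,0,0,0],[0,0,0,0,0,0]],
  ],
  claw=0.5,
)

```text
clock: 19.62
eef_pos: [450.8, 68.6, 102.5]
tool_rot: [-3.142, -0.0, 0.063]
force: [1.2, 0.1, 0.9]
width: 63.8
```

```bash
python3 -c "
from h import *
p,R=cmdload(); cmdsave(p-[0,0,1.5],R)
plan((450.4,68.4,180,3.6,3),(480,60,260,0,3),(612,53,265,-21,6))"
```

```text
cmd [450.4  68.4 101.5] meas [450.8  68.6 102.5] yaw 3.6 [-180.    -0.     3.6] w 63.8 F [1.2 0.1 0.9]
[[[0,0,-0.52,0,0,0],[0,0,-0.52,0,0,0],[0,0,-0.53,0,0,0],[0.19,0.07,-0.53,0,0,0.2],[0.2,0.06,-0.54,0,0,0.2]]]
[[[0.19,0.06,-0.53,0,0,0.2],[0.44,0.02,-0.02,0,0,0.58],[0.44,0,-0.02,0,0,0.58],[0.44,-0.03,-0.01,0,0,0.59],[0.44,-0.06,-0.02,0,0,0.58]]]
[[[0.43,-0.08,-0.01,0,0,0.59],[0.43,-0.11,-0.02,0,0,0.58],[0,0,0,0,0,0],[0,0,0,0,0,0],[0,0,0,0,0,0]]]
```

Emit:
apply_moves(
  series=[
    [[0,0,-0.52,0,0,0],[0,0,-0.52,0,0,0],[0,0,-0.53,0,0,0],[0.19,0.07,-0.53,0,0,0.2],[0.2,0.06,-0.54,0,0,0.2]],
  ],
)

```text
clock: 20.25
eef_pos: [470.5, 63.0, 235.4]
tool_rot: [3.142, -0.0, 0.021]
force: [1.1, -1.0, -0.4]
width: 63.9
```

Emit:
apply_moves(
  series=[
    [[0.19,0.06,-0.53,0,0,0.2],[0.44,0.02,-0.02,0,0,0.58],[0.44,0,-0.02,0,0,0.58],[0.44,-0.03,-0.01,0,0,0.59],[0.44,-0.06,-0.02,0,0,0.58]],
  ],
  claw=0.9,
)

```text
clock: 20.88
eef_pos: [568.6, 55.7, 264.3]
tool_rot: [3.141, 0.0, -0.245]
force: [-0.1, -0.2, 0.5]
width: 81.0
```

Emit:
apply_moves(
  series=[
    [[0.43,-0.08,-0.01,0,0,0.59],[0.43,-0.11,-0.02,0,0,0.58],[0,0,0,0,0,0],[0,0,0,0,0,0],[0,0,0,0,0,0]],
  ],
)

```text
clock: 21.5
eef_pos: [611.3, 53.4, 265.9]
tool_rot: [3.141, 0.001, -0.365]
force: [0.3, 0.5, -0.3]
width: 81.3
```

```bash
python3 - <<'E'
from h import *
rep(); ci=viewer.camera_info("wrist"); im=viewer.get_image("wrist")
q=proj("wrist",[[624.7,61.4,156]],ci)[0]; cv2.circle(im,tuple(int(v) for v in q),4,(255,0,255),2)
cv2.imwrite("pics/w7.png",im)
E
```

```text
t 21.5 p [611.3  53.4 265.9] yaw [180.    0.  -20.9] w 81.3 F [ 0.3  0.5 -0.3]
```

View pics/w7.png

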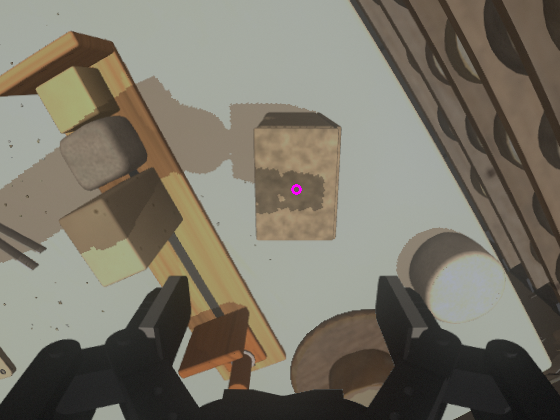

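The block top is centred near (296,183), 6 px beyond the marker, and square. I'll shift about 4 mm and grip 20 mm below its top.

```bash
python3 -c "
from h import *
plan((626,65,117,-21,5))
t=rail(0,-46)
print(t)
plan((626,65,160,-21,3),(545,*t[1:],165,-5,5),(*t,165,3.6,4),(*t,150,3.6,3))
plan((*t,134,3.6,5))"
```

```text
cmd [612.   53.1 265. ] meas [611.5  53.5 266. ] yaw -21.0 [180.    0.  -20.9] w 81.3 F [ 0.1 -0.9 -0.1]
[[[0.04,-0.06,0.59,0,0,0],[0.03,-0.07,0.59,0,0,0],[0.04,-0.06,0.59,0,0,0],[0.03,-0.07,0.6,0,0,0],[0.04,-0.06,0.59,0,0,0]]]
[455.6883639  -17.20922951]
cmd [626.1  64.8 117. ] meas [611.5  53.5 266. ] yaw -21.0 [180.    0.  -20.9] w 81.3 F [ 0.1 -0.9 -0.1]
[[[0,0,-0.29,0,0,0],[0,0,-0.29,0,0,0],[0,0,-0.28,0,0,0],[-0.19,0.42,-0.02,0,0,-0.53],[-0.21,0.41,-0.02,0,0,-0.53]]]
[[[-0.23,0.4,-0.02,0,0,-0.53],[-0.25,0.39,-0.02,0,0,-0.54],[-0.27,0.37,-0.02,0,0,-0.53],[-0.45,0.04,0,0,0,-0.36],[-0.45,0.02,0,0,0,-0.36]]]
[[[-0.44,0.01,0,0,0,-0.36],[-0.45,-0.01,0,0,0,-0.36],[0,0,0.1,0,0,0],[0,0,0.1,0,0,0],[0,0,0.1,0,0,0]]]
cmd [455.5 -17.4 150. ] meas [611.5  53.5 266. ] yaw 3.6 [180.    0.  -20.9] w 81.3 F [ 0.1 -0.9 -0.1]
[[[0,0,0.06,0,0,0],[0,0,0.06,0,0,0],[0,0,0.07,0,0,0],[0,0,0.06,0,0,0],[0,0,0.07,0,0,0]]]
```

Emit:
apply_moves(
  series=[
    [[0.04,-0.06,0.59,0,0,0],[0.03,-0.07,0.59,0,0,0],[0.04,-0.06,0.59,0,0,0],[0.03,-0.07,0.6,0,0,0],[0.04,-0.06,0.59,0,0,0]],
  ],
)

```text
clock: 22.18
eef_pos: [626.1, 65.2, 117.2]
tool_rot: [-3.141, -0.0, -0.365]
force: [0.5, 0.2, 0.3]
width: 81.0
```

Emit:
apply_moves(
  series=[
    [[0,0,0,0,0,0],[0,0,0,0,0,0],[0,0,0,0,0,0],[0,0,0,0,0,0],[0,0,0,0,0,0]],
  ],
  claw=-1,
)

```text
clock: 22.8
eef_pos: [626.0, 64.8, 117.8]
tool_rot: [3.141, 0.001, -0.366]
force: [-0.6, -0.3, -8.7]
width: 57.3
```

Emit:
apply_moves(
  series=[
    [[0,0,-0.29,0,0,0],[0,0,-0.29,0,0,0],[0,0,-0.28,0,0,0],[-0.19,0.42,-0.02,0,0,-0.53],[-0.21,0.41,-0.02,0,0,-0.53]],
  ],
)

```text
clock: 23.42
eef_pos: [593.7, 32.3, 164.1]
tool_rot: [-3.141, -0.002, -0.252]
force: [-0.0, 0.4, -9.7]
width: 56.8
```

Emit:
apply_moves(
  series=[
    [[-0.23,0.4,-0.02,0,0,-0.53],[-0.25,0.39,-0.02,0,0,-0.54],[-0.27,0.37,-0.02,0,0,-0.53],[-0.45,0.04,0,0,0,-0.36],[-0.45,0.02,0,0,0,-0.36]],
  ],
)

```text
clock: 24.05
eef_pos: [500.3, -17.3, 167.1]
tool_rot: [3.141, -0.002, -0.012]
force: [0.4, 0.0, -8.3]
width: 57.2
```

Emit:
apply_moves(
  series=[
    [[-0.44,0.01,0,0,0,-0.36],[-0.45,-0.01,0,0,0,-0.36],[0,0,0.1,0,0,0],[0,0,0.1,0,0,0],[0,0,0.1,0,0,0]],
  ],
)

```text
clock: 24.68
eef_pos: [457.1, -17.1, 151.0]
tool_rot: [3.142, -0.002, 0.063]
force: [-0.5, 0.2, -8.5]
width: 57.3
```

```bash
python3 - <<'E'
from h import *
rep(); im=viewer.get_image("wrist"); s=viewer.get_image("side")[170:300,150:370]
cv2.imwrite("pics/w8.png",np.hstack([cv2.resize(im,(420,315)),cv2.copyMakeBorder(cv2.resize(s,(380,225)),0,90,0,0,0)]))
E
```

```text
t 24.68 p [457.1 -17.1 151. ] yaw [ 1.8e+02 -1.0e-01  3.6e+00] w 57.3 F [-0.5  0.2 -8.5]
```

View pics/w8.png

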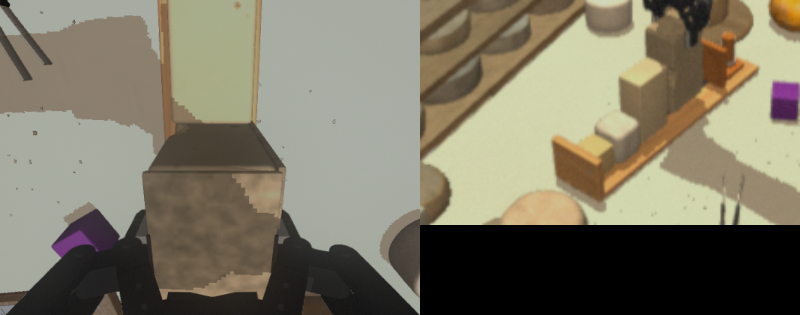

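The block is aligned with the slab and feels no contact. I'll lower and release.

Emit:
apply_moves(
  series=[
    [[0,0,0.06,0,0,0],[0,0,0.06,0,0,0],[0,0,0.07,0,0,0],[0,0,0.06,0,0,0],[0,0,0.07,0,0,0]],
  ],
)

```text
clock: 25.4
eef_pos: [455.9, -17.2, 134.6]
tool_rot: [-3.142, -0.0, 0.063]
force: [-1.0, 0.4, -9.1]
width: 57.1
```

Emit:
apply_moves(
  series=[
    [[0,0,0.04,0,0,0],[0,0,0,0,0,0],[0,0,0,0,0,0],[0,0,0,0,0,0],[0,0,0,0,0,0]],
  ],
)

```text
clock: 26.02
eef_pos: [455.8, -17.2, 132.8]
tool_rot: [3.142, -0.0, 0.063]
force: [0.8, -0.5, -9.4]
width: 57.5
```

Emit:
apply_moves(
  series=[
    [[0,0,0,0,0,0],[0,0,0,0,0,0],[0,0,0,0,0,0],[0,0,0,0,0,0],[0,0,0,0,0,0]],
  ],
  claw=0.8,
)

```text
clock: 26.65
eef_pos: [455.9, -17.2, 132.9]
tool_rot: [3.142, -0.0, 0.063]
force: [-0.5, -0.5, -0.4]
width: 76.6
```

```bash
python3 -c "
from h import *
p,R=cmdload(); cmdsave(p-[0,0,2],R)
plan((455.5,-17.4,230,3.6,3),(462,-100,240,-8,3),(464,-178,200,-8,4))"
```

```text
cmd [455.5 -17.4 132. ] meas [455.9 -17.2 132.9] yaw 3.6 [180.   -0.    3.6] w 76.6 F [-0.5 -0.5 -0.4]
[[[0,0,-0.65,0,0,0],[0,0,-0.66,0,0,0],[0,0,-0.65,0,0,0],[0.01,0.55,-0.07,0,0,0.65],[0.05,0.55,-0.06,0,0,0.64]]]
[[[0.08,0.55,-0.07,0,0,0.65],[0.06,0.38,0.2,0,0,0],[0.06,0.39,0.2,0,0,0],[0.07,0.38,0.2,0,0,0],[0.06,0.39,0.2,0,0,0]]]
```

Emit:
apply_moves(
  series=[
    [[0,0,-0.65,0,0,0],[0,0,-0.66,0,0,0],[0,0,-0.65,0,0,0],[0.01,0.55,-0.07,0,0,0.65],[0.05,0.55,-0.06,0,0,0.64]],
  ],
)

```text
clock: 27.28
eef_pos: [460.6, -72.6, 238.0]
tool_rot: [3.141, -0.001, -0.073]
force: [-0.3, -0.1, -0.3]
width: 76.8
```

Emit:
apply_moves(
  series=[
    [[0.08,0.55,-0.07,0,0,0.65],[0.06,0.38,0.2,0,0,0],[0.06,0.39,0.2,0,0,0],[0.07,0.38,0.2,0,0,0],[0.06,0.39,0.2,0,0,0]],
  ],
)

```text
clock: 27.9
eef_pos: [464.0, -178.7, 199.7]
tool_rot: [-3.141, 0.001, -0.139]
force: [0.1, -0.1, 0.1]
width: 76.7
```

```bash
python3 - <<'E'
from h import *
rep(); ci=viewer.camera_info("wrist"); im=viewer.get_image("wrist")
q=proj("wrist",[[466,-172.7,83],[455.5,-17.4,171]],ci)
for u in q: cv2.circle(im,tuple(int(v) for v in u),4,(255,0,255),2)
for d in viewer.find_in("wrist","stop_grip")[:3]:
    u=np.array(d["location"])*[560,420]; print(u.round(),d["score"],ray("wrist",[u],61,ci).round(1))
t=viewer.get_image("top")[150:285,150:350]
cv2.imwrite("pics/w9.png",np.hstack([cv2.resize(im,(400,300)),cv2.copyMakeBorder(cv2.resize(t,(400,270)),0,30,0,0,0)]))
E
```

```text
t 27.9 p [ 464.  -178.7  199.7] yaw [-180.    0.   -8.] w 76.7 F [ 0.1 -0.1  0.1]
[278. 143.] 0.97 [[ 465.5 -136.    61. ]]
```

View pics/w9.png

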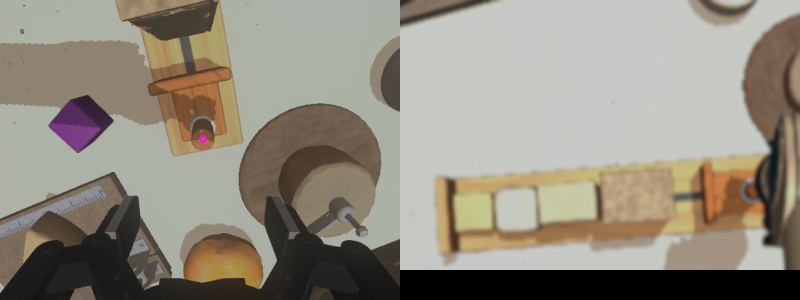

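The post is at (203,139) in the left panel, on the marker. In the right panel the row stands straight on the rail. I'll grip the post.

```bash
python3 -c "
from h import *
plan((466,-172.7,120,3.6,3),(466,-172.7,42,3.6,2))
d=rail(0,40)-rail(0,0);plan((466+d[0],-172.7+d[1],42,3.6,5))"
```

```text
cmd [ 463.8 -178.   200. ] meas [ 463.5 -178.7  199.9] yaw -8.0 [-1.8e+02  1.0e-01 -8.1e+00] w 76.8 F [-0.2  0.9  0.9]
[[[0.01,-0.04,0.53,0,0,-0.65],[0.01,-0.04,0.54,0,0,-0.64],[0.02,-0.03,0.53,0,0,-0.65],[0,0,0.78,0,0,0],[0,0,0.78,0,0,0]]]
cmd [ 466.2 -172.7   42. ] meas [ 463.5 -178.7  199.9] yaw 3.6 [-1.8e+02  1.0e-01 -8.1e+00] w 76.8 F [-0.2  0.9  0.9]
[[[0,-0.16,0,0,0,0],[0,-0.16,0,0,0,0],[0,-0.16,0,0,0,0],[0,-0.16,0,0,0,0],[0,-0.16,0,0,0,0]]]
```

Emit:
apply_moves(
  series=[
    [[0.01,-0.04,0.53,0,0,-0.65],[0.01,-0.04,0.54,0,0,-0.64],[0.02,-0.03,0.53,0,0,-0.65],[0,0,0.78,0,0,0],[0,0,0.78,0,0,0]],
  ],
)

```text
clock: 28.68
eef_pos: [467.5, -171.5, 42.3]
tool_rot: [-3.141, -0.002, 0.065]
force: [1.7, -0.6, -0.2]
width: 77.1
```

Emit:
apply_moves(
  series=[
    [[0,0,0,0,0,0],[0,0,0,0,0,0],[0,0,0,0,0,0],[0,0,0,0,0,0],[0,0,0,0,0,0]],
  ],
  claw=-1,
)

```text
clock: 29.3
eef_pos: [465.0, -172.7, 44.5]
tool_rot: [3.141, 0.002, 0.063]
force: [-3.6, 0.5, 5.8]
width: 24.6
```

Emit:
apply_moves(
  series=[
    [[0,-0.16,0,0,0,0],[0,-0.16,0,0,0,0],[0,-0.16,0,0,0,0],[0,-0.16,0,0,0,0],[0,-0.16,0,0,0,0]],
  ],
)

```text
clock: 29.92
eef_pos: [462.5, -133.6, 44.5]
tool_rot: [3.14, 0.002, 0.062]
force: [-5.2, -2.4, 7.0]
width: 24.6
```

Emit:
apply_moves(
  series=[
    [[0,-0.06,0,0,0,0],[0,-0.04,0,0,0,0],[0,-0.04,0,0,0,0],[0,-0.03,0,0,0,0],[0,-0.03,0,0,0,0]],
  ],
)

```text
clock: 30.55
eef_pos: [462.0, -125.4, 44.5]
tool_rot: [3.138, 0.002, 0.061]
force: [-4.5, -6.5, 5.7]
width: 24.5
```

Emit:
apply_moves(
  series=[
    [[0,-0.03,0,0,0,0],[0,-0.03,0,0,0,0],[0,-0.03,0,0,0,0],[0,-0.03,0,0,0,0],[0,0,0,0,0,0]],
  ],
)

```text
clock: 31.18
eef_pos: [461.6, -119.8, 44.5]
tool_rot: [3.137, 0.002, 0.061]
force: [-3.5, -6.8, 6.3]
width: 24.8
```

Emit:
apply_moves(
  series=[
    [[0,-0.03,0,0,0,0],[0,-0.03,0,0,0,0],[0,-0.03,0,0,0,0],[0,0,0,0,0,0],[0,0,0,0,0,0]],
  ],
)

```text
clock: 31.8
eef_pos: [461.3, -115.4, 44.5]
tool_rot: [3.137, 0.002, 0.06]
force: [-4.1, -7.5, 5.8]
width: 24.6
```

Emit:
apply_moves(
  series=[
    [[0,-0.03,0,0,0,0],[0,-0.03,0,0,0,0],[0,0,0,0,0,0],[0,0,0,0,0,0],[0,0,0,0,0,0]],
  ],
)

```text
clock: 32.42
eef_pos: [461.2, -112.6, 44.5]
tool_rot: [3.137, 0.002, 0.06]
force: [-3.8, -8.9, 6.3]
width: 24.5
```

Emit:
apply_moves(
  series=[
    [[0,-0.03,0,0,0,0],[0,-0.03,0,0,0,0],[0,0,0,0,0,0],[0,0,0,0,0,0],[0,0,0,0,0,0]],
  ],
)

```text
clock: 33.05
eef_pos: [461.0, -109.9, 44.5]
tool_rot: [3.137, 0.002, 0.06]
force: [-4.8, -9.2, 7.1]
width: 25.0
```

Emit:
apply_moves(
  series=[
    [[0,-0.03,0,0,0,0],[0,-0.03,0,0,0,0],[0,0,0,0,0,0],[0,0,0,0,0,0],[0,0,0,0,0,0]],
  ],
)

```text
clock: 33.67
eef_pos: [460.8, -107.6, 44.5]
tool_rot: [3.136, 0.002, 0.059]
force: [-3.5, -10.3, 5.8]
width: 24.2
```

```bash
python3 - <<'E'
from h import *
rep(); t=viewer.get_image("top")[195:285,150:350]; s=viewer.get_image("side")[170:300,210:360]
t=cv2.resize(t,None,fx=4,fy=4,interpolation=cv2.INTER_CUBIC); s=cv2.resize(s,(270,234))
cv2.imwrite("pics/w10.png",np.vstack([t,cv2.copyMakeBorder(s,0,0,0,530,0)]))
E
```

```text
t 33.67 p [ 460.8 -107.6   44.5] yaw [1.797e+02 1.000e-01 3.400e+00] w 24.2 F [ -3.5 -10.3   5.8]
```

View pics/w10.png

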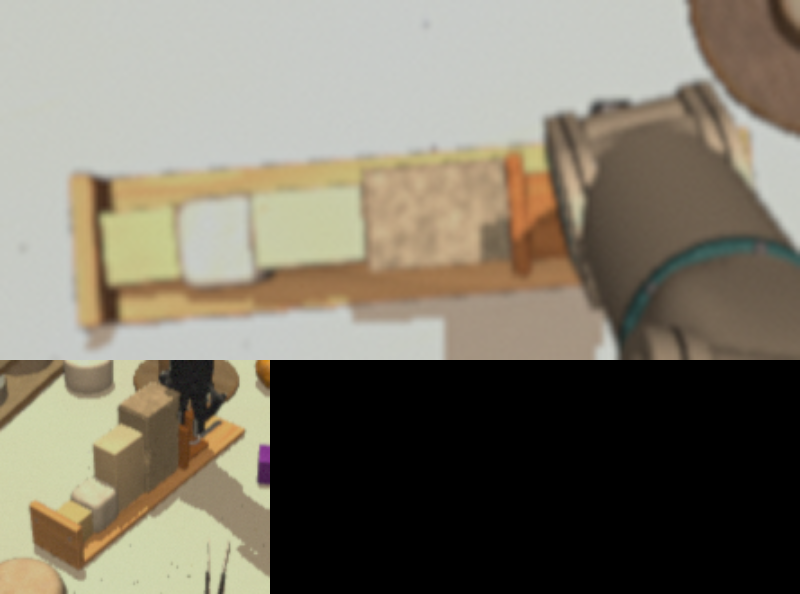

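Emit:
apply_moves(
  series=[
    [[0,-0.03,0,0,0,0],[0,-0.03,0,0,0,0],[0,-0.03,0,0,0,0],[0,0,0,0,0,0],[0,0,0,0,0,0]],
  ],
)

```text
clock: 34.4
eef_pos: [460.8, -107.4, 44.5]
tool_rot: [3.132, 0.002, 0.056]
force: [-3.0, -21.4, 3.3]
width: 24.3
```

Emit:
apply_moves(
  series=[
    [[0,-0.03,0,0,0,0],[0,-0.03,0,0,0,0],[0,-0.03,0,0,0,0],[0,0,0,0,0,0],[0,0,0,0,0,0]],
  ],
)

```text
clock: 35.02
eef_pos: [460.8, -107.4, 44.6]
tool_rot: [3.127, 0.002, 0.052]
force: [-1.6, -32.6, 0.4]
width: 24.5
```

The stop has come up hard: 32 N with no further travel, so the row is snug. I'll ease the force off, then release and rise.

Emit:
apply_moves(
  series=[
    [[0,0.05,0,0,0,0],[0,0.05,0,0,0,0],[0,0.05,0,0,0,0],[0,0.03,0,0,0,0],[0,0,0,0,0,0]],
  ],
)

```text
clock: 35.65
eef_pos: [460.8, -107.4, 44.5]
tool_rot: [3.136, 0.002, 0.059]
force: [-4.9, -10.3, 6.5]
width: 24.9
```

Emit:
apply_moves(
  series=[
    [[0,0,0,0,0,0],[0,0,0,0,0,0],[0,0,0,0,0,0],[0,0,0,0,0,0],[0,0,0,0,0,0]],
  ],
  claw=0.5,
)

```text
clock: 36.28
eef_pos: [462.1, -102.8, 42.8]
tool_rot: [-3.141, 0.0, 0.064]
force: [-0.1, 0.6, -0.2]
width: 63.9
```

Emit:
apply_moves(
  series=[
    [[0,0,-0.5,0,0,0],[0,0.1,-0.7,0,0,0],[0,0.4,-0.8,0,0,0],[0,0.8,-0.8,0,0,0],[0,0.8,-0.4,0,0,0]],
  ],
)

```text
clock: 36.9
eef_pos: [469.7, -208.9, 205.1]
tool_rot: [3.14, -0.003, 0.064]
force: [0.2, -0.5, -0.7]
width: 64.2
```

Emit:
apply_moves(
  series=[
    [[0,0.8,0,0,0,0],[0,0.8,0,0,0,0],[0,0.8,0,0,0,0],[0,0.8,0,0,0,0],[0,0,0,0,0,0]],
  ],
)

```text
clock: 37.52
eef_pos: [477.6, -371.5, 202.1]
tool_rot: [3.14, 0.001, 0.058]
force: [0.0, 0.8, 0.5]
width: 64.0
```

```bash
python3 - <<'E'
from h import *
rep(); t=viewer.get_image("top")[195:285,150:350]; s=viewer.get_image("side")[170:300,210:360]
t=cv2.resize(t,None,fx=4,fy=4,interpolation=cv2.INTER_CUBIC); s=cv2.resize(s,(270,234))
w=cv2.resize(viewer.get_image("wrist"),(312,234))
cv2.imwrite("pics/w11.png",np.vstack([t,cv2.copyMakeBorder(np.hstack([s,w]),0,0,0,218,0)]))
E
```

```text
t 37.52 p [ 477.6 -371.5  202.1] yaw [1.799e+02 1.000e-01 3.300e+00] w 64.0 F [0.  0.8 0.5]
```

View pics/w11.png

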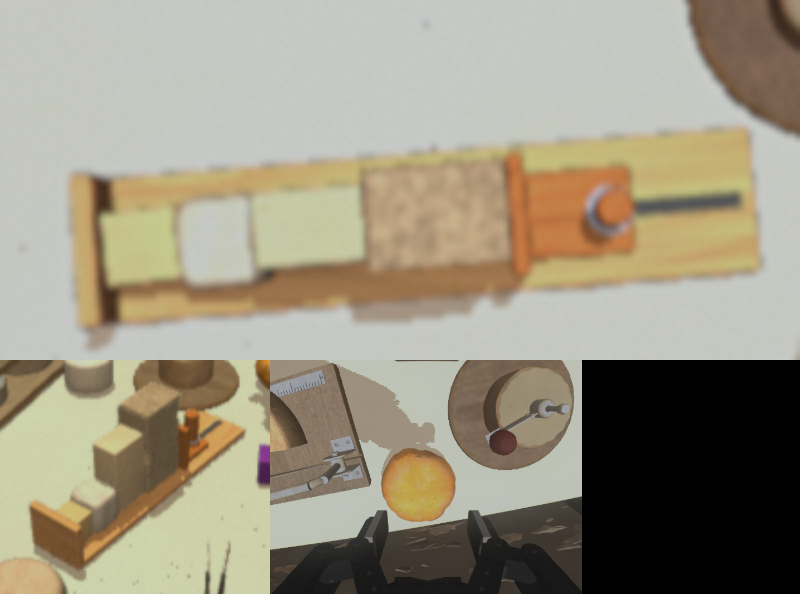

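The row stands packed between wall and stop, with no visible gaps and the gripper clear. One numeric check comes before handing in.

```bash
python3 - <<'E'
from h import *
D={"cube":(65,[(103,213),(175,205),(179,280),(109,287)]),"brick":(77,[(180,198),(251,196),(255,282),(183,285)]),"slab":(140,[(254,193),(361,185),(365,260),(258,272)]),"pate":(171,[(362,168),(508,158),(510,262),(367,270)]),"post":(83,[(614,206)])}
for n,(z,p) in D.items():
    P=torail(ray("top",np.array(p)/4+[150,195],z)); print(n,P.mean(0).round(1),P.round(0).tolist())
E
```

```text
cube [ -0.9 174.6] [[23.0, 199.0], [24.0, 151.0], [-25.0, 151.0], [-26.0, 198.0]]
brick [ -1.2 122.9] [[28.0, 145.0], [26.0, 99.0], [-30.0, 100.0], [-29.0, 147.0]]
slab [ 0.3 56.3] [[24.0, 89.0], [24.0, 23.0], [-23.0, 23.0], [-25.0, 90.0]]
pate [  1.1 -24. ] [[33.0, 19.0], [32.0, -70.0], [-31.0, -66.0], [-29.0, 21.0]]
post [ 1.000e-01 -1.371e+02] [[0.0, -137.0]]
```

```bash
python3 -c "
from h import *
rep(); print(ctrl.finish_job())"
```

```text
t 37.67 p [ 478.9 -366.1  202.5] yaw [-179.9    0.     3.7] w 63.6 F [ 0.8  0.3 -0.1]
the job is handed in; nothing more can be done
None
```

I moved the four cheeses onto the rail and slid the stop up against them. The row from the end wall is cube, brick, slab, grey block. I handed the job in at 37.7 s; no verdict is reported.

**Row:** In the last top view every cheese centre was within about 1.5 mm of the middle line. Along the rail they were at y of about 175, 123, 56 and −24 mm, against expected places of 175, 119.5, 53 and −27. All are inside the 15 mm allowance. The 3 mm differences match my rail-position error of about 2 mm. The last views showed all four upright, with no visible gaps.

**Stop:** It came up hard against the row, with 32 N on the gripper and no further travel. I eased the force off, opened the gripper and moved it clear. The post's position in the picture gives a stop value of about 0.093, against about 0.089 expected, so it reads a few mm high. It is still well above the 0.077 needed.

**Others:** The arm never worked against the ball, drum or purple cube. I did not measure their positions again at the end.

**Disagreement:** No final check failed. Position readings varied by 1–2 mm, and one taken right after a picture was about 5 mm off. From the second placing on I planned from the commanded pose instead.

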